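# Fit the jig cover over its locating pin and hold it pressed

### The arm

A 6-joint arm with a two-finger parallel gripper is mounted at the origin on the work surface. World frame = base frame: x ahead of the robot, y to its left, z up, the work surface at z = 0. Lengths are in m, angles in rad, forces in N, time in s.
With the tool pointing down it reaches from about 0.375 to 0.9 m from the base axis. Payload 3.1 kg.
Tool frame: the origin (TCP) lies at the very end of the fingers, on their centre line; the grasp point (between the pads) lies 19 mm behind it; z points along the fingers, y is the direction in which the jaws open and shut (so a half turn about z gives the same grasp; the last joint's range is limited). The gripper opens to 87 mm and grips with 3 to 60 N. Pads are 19 mm wide; open, the fingers measure 117 mm over their backs; the gripper's body (75 mm by 190 mm) begins 51 mm behind the grasp point.
Start: joints at [0.956, 0.527, 1.433, -0, 1.181, -0.178], TCP at [0.264, 0.566, 0.223] pointing down, gripper open.
Joint ranges: [-3.08, 3.08], [-0.75, 2.2], [0.22, 2.44], [-1.43, 4.57], [0, 2.65], [-2.85, 2.85]. Speed limits (rad/s): [2.79, 2.79, 3.14, 3.14, 3.14, 3.14].

### API

Orientations are given as a unit quaternion [x, y, z, w].
In Python, from rig import robot gives the robot as it stands. The module is installed in compiled form; this text tells all that it offers.
- The arm moves only by the tool carry_out, never from a script. Its argument "series" is a list of rows, each a list of 7 numbers: the shift along the tool's x, y, z in mm, then the turn, a rotation vector about the tool's x, y, z in degrees, then the gripper command: -1 is shut, 1 is fully open, values between are in proportion. In form: [[tx, ty, tz, rx, ry, rz, claw], ...]. A call has 1 to 8 rows; each row is the pose to reach, as a shift and turn from the pose measured when the call began, along the tool's axes at that moment; what a row does not reach only later rows make up. A row lasts 1/8 s, in which the tool goes at most 62.5 mm and 10.7 degrees, less where a joint would pass 70% of its speed; a pose out of reach is approached as far as the arm can. A call with a gripper value outside its range is refused whole. The fingers move at their own pace and stop on an object; "force" is the grip in N (left out, the last holds). Time passes only in rows, so rows that repeat a pose let the fingers close. It gives the time, the measured TCP pose, the force and the opening at its end, in the units of the state.
- robot.get_obs(): the state, without advancing time (a new reading comes with each control period).
- robot.camera(name): name is "side" or "top"; returns a dict with "pixels" (400x640x3 uint8, red, green, blue), "fx", "fy", "cx", "cy" (pixels), "k1" (the pictures are not rectified: a ray, as slopes to the right and down, at radius r is drawn at 1 + k1 r^2 times it, then the intrinsics apply), "position" and "attitude" of the camera in the world. Camera axes: x right, y down, z forward; pixel columns grow to the right and rows downward; lengths in m; the calibration is good to about 2 mm. A picture is of the moment at which its call begins. There is no depth.
- robot.hand_in(): hands the job in, once; it reports no verdict.
The state is a dict: "time": time; "q": joint angles; "joint_velocities": joint speeds; "joint_torque": joint torques, N m; "position": TCP position; "tool_rot": TCP orientation; "ft_force": force on the tool from outside, world axes, zero at the start; "moment": the same for the moment, N m; "grip_width": finger opening in m.
Only numpy, scipy, OpenCV 4.12 (cv2) and the standard library are available. Lean on these libraries where they do the work, as an engineer would, in place of code of your own. Each camera call takes 0.05 s, during which the arm holds its last target.

### The job

First press the vacuum plunger on the side of the nest fully down to its stop, so that the coupon on the pad is sucked flat. Then take the aluminium cover with the handle on top, set it level on the nest's near sill, between the rails, about two centimetres short of its place, and slide it along, keeping it down on the sill, until its bore meets the locating pin and it drops on. Press it fully home against the spring pad and finish while still holding it down; leave the other things on the bench alone.

Things in the scene. Friction and masses are not known exactly. Their poses are not given: they have to be found in the camera images.
- nest: The fixed nest: black steel plate 165 x 130 x 14 mm on posts; its upper face, the deck, is 60 mm above the bench. Origin on the bench below the middle of the cover's place, z up, x = the way the cover is slid (away from the robot). Two black rails along x, 12 mm thick, rising 20 mm above the deck from x = -80 to 70 mm, are 86 mm apart inside. A wing at +y carries the plunger column.
- nest_sill (a point): Middle of the upper far edge of the bright sill at the nest's near (-x) end, on which the cover's tail slides: 14 mm above the deck, filling the width between the rails; this edge is at nest x = -54 mm, the sill reaches back to x = -82 mm. Axes as the nest's.
- nest_pin (a point): Foot of the steel locating pin, on the deck at nest x = 30 mm, y = 0; axes as the nest's. The pin is 10 mm in diameter and stands 13 mm high, 1 mm lower than the sill; its top 5 mm taper to a flat tip of 5 mm diameter. It is hidden below the cover as soon as the cover lies over it.
- pad (a joint): Travel of the sprung square pad (44 x 60 mm, dark coupon on it) in the middle of the deck, at nest x = -3 mm: 0 = up, its face 6 mm above the deck; 0.006 m = fully down, level with the deck. Pushes up with 6 N at 0, 12 N fully down. It carries the unpressed cover 6 mm above the deck.
- plunger (a joint): Travel of the vacuum plunger: 0 = up, 0.012 m = fully down at its stop. Spring: 3 N at 0, 10 N at the stop; it comes back up when released.
- plunger_top (a point): Middle of the upper face of the plunger's black mushroom head (30 mm in diameter, 10 mm thick), 118 mm above the bench when up; moves with it. It sits on a round bright column on the nest's +y side and is pressed straight down.
- cover: The loose aluminium jig cover, 0.24 to 0.39 kg, flat on the bench: 100 (x) by 80 (y) by 17 mm, the leading 8 mm (at +x) only 60 mm wide and ramped 6 mm up below. Origin mid underside, z up; +x leads and points roughly away from the robot. Black handle block in the middle of the top, 22 (x) by 56 (y) by 32 mm high. In place: axes as the nest's, origin over the nest's, underside on the deck, tail 4 mm clear of the sill.
- cover_bore (a point): Mouth of the cover's blind bore: in its underside, 30 mm ahead of the origin (+x), 12 mm in diameter and 14 mm deep, not seen from above. Axes as the cover's.
- wash_bottle: Bystander: white wash bottle with yellow cap and spout, 64 mm in diameter, 190 mm tall; origin under its middle.
- tweezers: Bystander: black tweezers lying flat, 140 mm long, 6 mm thick; origin near the middle.
- slide_block: Bystander: small aluminium slide unit, 50 x 35 x 38 mm; origin under its middle.
Not all that is in view belongs to the job. Leave any blue look-alike of the cover alone.

How it is judged:
On the way, in this order (a step that is already met when the one before it is completed fails the run):
1. the plunger is pressed to its stop (within 1.5 mm) (value of joint plunger above 0.0105 m), for 0.05 s.
2. the cover is set level on the nest's sill, between the rails, its bore 12 to 60 mm short of the pin (x of cover_bore in the frame of nest_pin between -0.06 and -0.012 m and z of cover_bore in the frame of nest_pin between 0.006 and 0.0165 m and angle between cover's own z axis and vertical below 0.12 rad and contact force between cover and nest above 0.2 N and y of cover_bore in the frame of nest_pin between -0.008 and 0.008 m), for 0.05 s.
3. the cover slides on, still down (within 2.5 mm of the sill's height), its bore 3 to 10 mm short of the pin (x of cover_bore in the frame of nest_pin between -0.01 and -0.003 m and z of cover_bore in the frame of nest_pin between 0.0095 and 0.0165 m and angle between cover's own z axis and vertical below 0.12 rad and y of cover_bore in the frame of nest_pin between -0.008 and 0.008 m), for 0.02 s.
4. the cover has dropped over the pin (horizontal distance between cover_bore and nest_pin below 0.003 m and z of cover_bore in the frame of nest_pin below 0.0085 m and angle between cover's own z axis and vertical below 0.12 rad), for 0.05 s.
At the end, for the whole second after the job is handed in: The cover sits on the pin (bore within 2.5 mm of the pin's axis, square within 0.1 rad, level within 0.05 rad), its underside within 1.5 mm of the deck, the spring pad pressed at least 4.5 mm down, and the robot's fingers are still on the cover, holding it down (more than 2 N) and still (horizontal distance between cover_bore and nest_pin below 0.0025 m and z of cover_bore in the frame of nest_pin below 0.0015 m and angle between the x axis of cover and the x axis of nest, either way round below 0.1 rad and angle between cover's own z axis and vertical below 0.05 rad and value of joint pad above 0.0045 m and contact force between the fingers and cover above 2 N and linear speed of cover below 0.02 m/s); the arm keeps its last pose, push and grip.
It fails at once if a bystander (wash bottle, tweezers, slide block) was moved more than 30 mm (distance of any of wash_bottle, tweezers, slide_block from where it was at the start of the episode above 0.03 m).
It also fails if it takes over 53 s, if anything falls off the work surface, if the arm or the gripper's body presses on something with over 40 N, if the wrist force passes 120 N, or if a joint passes its speed limit or range.

## Working session

There is one attempt and no reset: what is moved stays moved. The work goes in short steps, Python scripts to look and compute and a tool call to move; the robot and the scene stay as the last step left them, time stands still between calls to the robot, and variables do not carry over. Pictures are saved under pics/ and viewed, and the job is handed in when it is done.

Besides the shell and the picture viewer there is one more tool, called after ">>>" as a command line: name --pt "numbers of a row" for each row, then --argument value for the rest. carry_out: Moves the arm, as the interface text tells. Its arguments: {"type":"object","properties":{"series":{"type":"array"},"force":{"type":"number"}},"required":["series"]}

```bash
mkdir -p pics
cat > h.py <<'E'
import numpy as np, cv2
from scipy.spatial.transform import Rotation as R
from rig import robot
def cam(n,fn=None):
    c=robot.camera(n)
    if fn: cv2.imwrite('pics/'+fn,cv2.cvtColor(c['pixels'],cv2.COLOR_RGB2BGR))
    return c
def rot(c):
    a=np.array(c['attitude'],float)
    return a if a.shape==(3,3) else R.from_quat(a).as_matrix()
def ray(c,u,v):
    xd,yd=(u-c['cx'])/c['fx'],(v-c['cy'])/c['fy']
    rd=np.hypot(xd,yd); r=rd
    for _ in range(50): r=rd/(1+c['k1']*r*r)
    s=r/rd if rd>0 else 1
    return np.array(c['position']),rot(c)@np.array([xd*s,yd*s,1])
def at(c,u,v,z):
    p,d=ray(c,u,v); return p+d*(z-p[2])/d[2]
def proj(c,P):
    q=rot(c).T@(np.array(P)-np.array(c['position'])); x,y=q[0]/q[2],q[1]/q[2]
    f=1+c['k1']*(x*x+y*y)
    return np.array([c['fx']*x*f+c['cx'],c['fy']*y*f+c['cy']])
E
python3 - <<'E'
from h import *
import pickle
for n in('side','top'):
    c=cam(n,n+'0.png'); pickle.dump(c,open(n+'0.pkl','wb'))
    print({k:v for k,v in c.items() if k!='pixels'})
print(robot.get_obs())
E
```

```text
{'fx': 405.99643671215046, 'fy': 405.99643671215046, 'cx': 320.8549601090848, 'cy': 197.73927277632512, 'k1': 0.00852980642119698, 'position': array([ 0.53151725, -0.56536954,  0.63417534]), 'attitude': array([ 0.90608172, -0.08485026,  0.02901058, -0.4134909 ])}
{'fx': 457.0353136651561, 'fy': 457.0353136651561, 'cx': 323.5451465291245, 'cy': 199.4583779120372, 'k1': 0.017428907043783783, 'position': array([0.4444739 , 0.02607649, 1.08161372]), 'attitude': array([ 0.70771666, -0.70066384,  0.07111361, -0.05612635])}
{'time': 0.1, 'q': array([ 9.55516093e-01,  5.28359856e-01,  1.43377922e+00, -4.37798921e-05,
        1.18138066e+00, -1.78490019e-01]), 'joint_velocities': array([-2.13704604e-04, -2.96022220e-03, -3.32009657e-03, -8.39731403e-05,
       -2.73510604e-03,  2.00158176e-03]), 'joint_torque': array([-3.39711851e-04, -4.40982771e+01, -1.77151501e+01,  6.35184674e-02,
        5.33629116e-02, -5.61809202e-05]), 'position': array([0.26398891, 0.56578518, 0.22167607]), 'tool_rot': array([ 2.16654900e-01,  9.76247779e-01, -8.96470767e-04, -3.53785363e-04]), 'ft_force': array([ 0.71964327,  0.87805228, -0.49543916]), 'moment': array([ 0.0412149 ,  0.00685426, -0.00834168]), 'grip_width': 0.08710174664905579}
```

View pics/side0.png

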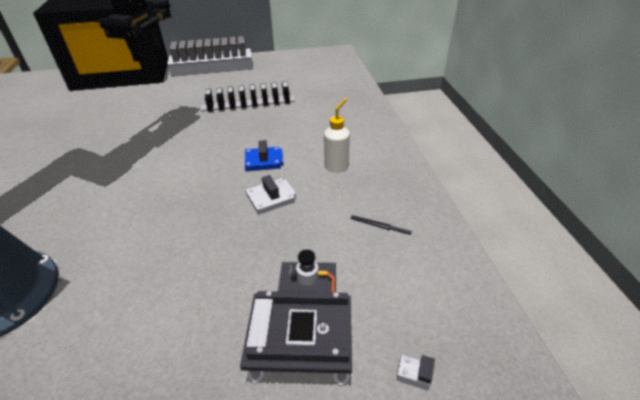

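View pics/top0.png

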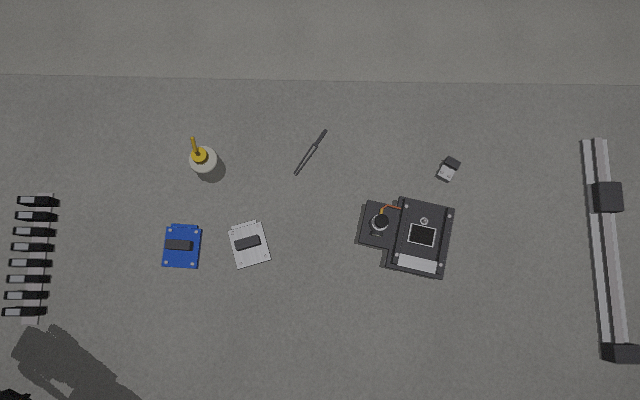

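The side view shows the nest at about (300,325), with the plunger head at (306,258) and the grey cover at (271,193). The blue look-alike is at (263,157). In the top view the nest is at (420,238), the plunger at (380,222) and the cover at (249,244). I'll zoom in next.

Run:
```python
import cv2
t=cv2.imread('pics/top0.png'); s=cv2.imread('pics/side0.png')
cv2.imwrite('pics/z1.png',cv2.resize(t[185:285,350:460],None,fx=6,fy=6,interpolation=cv2.INTER_CUBIC)) 
cv2.imwrite('pics/z2.png',cv2.resize(t[210:280,215:285],None,fx=8,fy=8,interpolation=cv2.INTER_CUBIC))
cv2.imwrite('pics/z3.png',cv2.resize(s[240:390,235:365],None,fx=4,fy=4,interpolation=cv2.INTER_CUBIC))
cv2.imwrite('pics/z4.png',cv2.resize(s[165:220,235:305],None,fx=8,fy=8,interpolation=cv2.INTER_CUBIC))
```

```text
(no output)
```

View pics/z1.png

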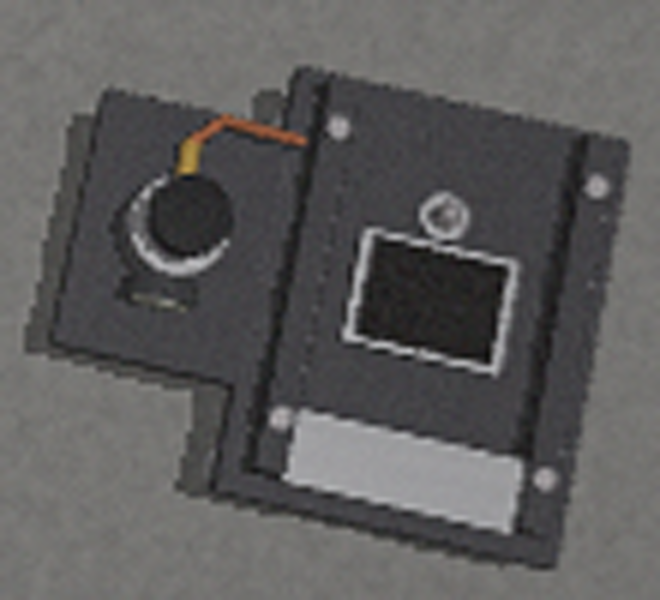

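View pics/z2.png

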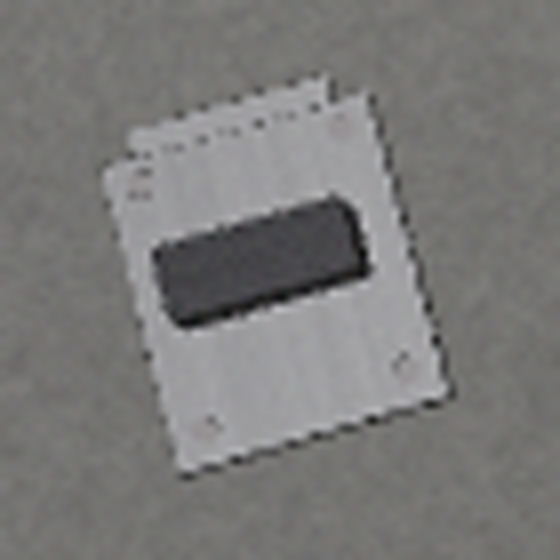

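View pics/z3.png

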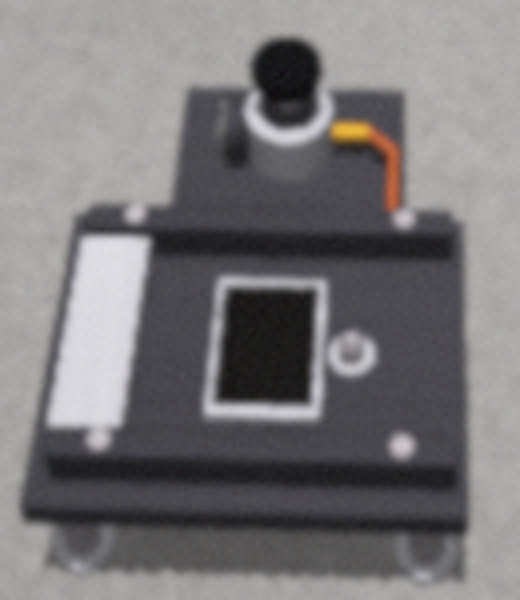

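View pics/z4.png

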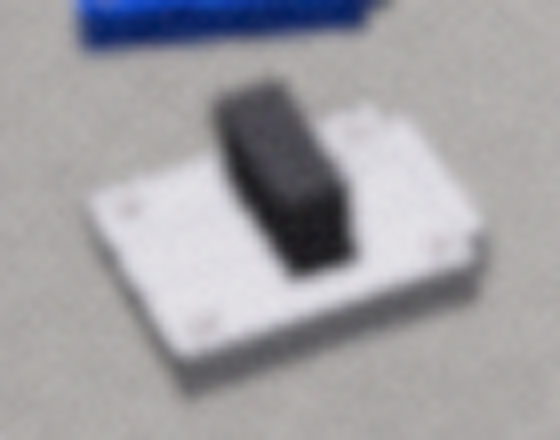

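```bash
cat > fit.py <<'E'
from h import *
import pickle
from scipy.optimize import least_squares
T=pickle.load(open('top0.pkl','rb'));S=pickle.load(open('side0.pkl','rb'))
def f(u,v,k,ox,oy): return np.array([(u+.5)/k-.5+ox,(v+.5)/k-.5+oy])
z1=lambda u,v:f(u,v,6,350,185)
z2=lambda u,v:f(u,v,8,215,210)
z3=lambda u,v:f(u,v,4,235,240)
z4=lambda u,v:f(u,v,8,235,165)
P=lambda x,y,z:np.array([x,y,z])/1000
nest=[]
for uv,p in [((365,228),(19,30,66)),((520,262),(19,-30,66)),((498,375),(-25,-30,66)),((343,338),(-25,30,66)),((300,410),(-54,43,74)),((525,460),(-54,-43,74)),((287,482),(-82,43,74)),((513,533),(-82,-43,74)),((445,215),(30,0,66))]:
    nest.append((T,z1(*uv),P(*p)))
for uv,p in [((220,277),(-25,30,66)),((327,282),(19,30,66)),((322,417),(19,-30,66)),((203,415),(-25,-30,66)),((153,237),(-54,43,74)),((80,237),(-82,43,74)),((352,342),(30,0,73))]:
    nest.append((S,z3(*uv),P(*p)))
cov=[]
for uv,p in [((185,475),(-50,40,17)),((450,397),(-50,-40,17)),((107,170),(42,40,17)),((370,93),(42,-40,17)),((132,133),(50,30,17)),((325,75),(50,-30,17))]:
    cov.append((T,z2(*uv),P(*p)))
for uv,p in [((90,200),(-50,40,17)),((185,355),(-50,-40,17))]:
    cov.append((S,z4(*uv),P(*p)))
def pose(q,p):
    c,s=np.cos(q[2]),np.sin(q[2]); return np.array([q[0]+c*p[0]-s*p[1],q[1]+s*p[0]+c*p[1],p[2]])
def fit(ob,q0):
    r=lambda q:np.concatenate([proj(c,pose(q,p))-uv for c,uv,p in ob])
    s=least_squares(r,q0,loss='soft_l1',x_scale=[.01,.01,.05]); return s.x,r(s.x).reshape(-1,2)
def run():
  for nm,ob,q0 in [('nest',nest,[.37,-.2,-.2]),('cover',cov,[.34,.2,.2])]:
    for lab,o in [('both',ob),('top',[a for a in ob if a[0] is T]),('side',[a for a in ob if a[0] is S])]:
        q,r=fit(o,q0); print(nm,lab,q.round(4)); 
        if lab=='both': print(r.round(1).tolist())
if __name__=='__main__':
    run()
    a,b=z1(191,216),z3(286,68)
    print('plunger', at(T,*a,.118),at(S,*b,.118))
E
python3 fit.py
```

```text
nest both [ 0.5562 -0.2161 -0.2165]
[[0.2, -0.9], [0.6, -0.6], [0.7, -0.2], [0.2, -0.1], [-0.2, -1.0], [0.6, -0.4], [-0.5, -0.4], [0.3, -0.0], [0.8, -0.5], [-0.6, 0.1], [-0.3, -0.5], [-0.9, 0.2], [-0.2, -0.1], [-1.1, 0.0], [0.2, -0.3], [-0.5, -1.2]]
nest top [ 0.5552 -0.2152 -0.2076]
nest side [ 0.5568 -0.2168 -0.2197]
cover both [0.5341 0.1767 0.2996]
[[-0.1, -0.1], [0.5, -0.5], [-0.5, -0.3], [-0.1, -0.4], [-0.3, -0.2], [0.5, -0.2], [-1.0, -0.1], [-1.0, 0.5]]
cover top [0.5335 0.1766 0.2959]
cover side [0.5364 0.1771 0.3037]
plunger [ 0.57586927 -0.11743782  0.118     ] [ 0.57755012 -0.12178782  0.118     ]
```

```bash
cat >> h.py <<'E'
def go(pos,psi,o=None):
    "shift mm & rotvec deg from present pose to pos, tool down, tool y at world angle psi (rad)"
    o=o or robot.get_obs()
    A=R.from_quat(o['tool_rot']); 
    y=np.array([np.cos(psi),np.sin(psi),0]); z=np.array([0,0,-1.]); x=np.cross(y,z)
    B=R.from_matrix(np.c_[x,y,z])
    sh=A.as_matrix().T@(np.array(pos)-o['position'])*1000
    return sh.round(1),np.degrees((A.inv()*B).as_rotvec()).round(2)
def st():
    o=robot.get_obs(); A=R.from_quat(o['tool_rot']).as_matrix()
    print('t',round(o['time'],2),'p',(o['position']*1000).round(1),'psi',round(np.arctan2(A[1,1],A[0,1]),4),'tilt',np.degrees(np.arccos(-A[2,2])).round(2),'F',o['ft_force'].round(1),'w',round(o['grip_width']*1000,1),'q',o['q'].round(2))
    return o
E
python3 - <<'E'
from h import *
st(); print(go([.5767,-.1195,.145],.2996))
E
```

```text
t 0.1 p [264.  565.8 221.7] psi 1.134 tilt 0.11 F [ 0.7  0.9 -0.5] w 87.1 q [ 0.96  0.53  1.43 -0.    1.18 -0.18]
(array([-573.3, -488.5,   77.4]), array([-1.100e-01,  3.000e-02,  4.781e+01]))
```

>>> carry_out --pt "-45 -38 0 0 0 6 -1" --pt "-90 -76 0 0 0 12 -1" --pt "-135 -115 0 0 0 18 -1" --pt "-180 -153 0 0 0 24 -1" --pt "-225 -191 0 0 0 30 -1" --pt "-270 -229 0 0 0 36 -1" --pt "-315 -268 0 0 0 42 -1" --pt "-360 -306 0 0 0 47.8 -1" --force 30

```text
time: 1.1
position: [0.4611, 0.1344, 0.222]
tool_rot: [0.595, 0.804, -0.001, -0.0]
ft_force: [0.5, 1.1, -0.1]
grip_width: 0.0149
```

Run:
```python
from h import *
st(); print(go([.5767,-.1195,.145],.2996))
```

```text
t 1.1 p [461.1 134.4 222. ] psi 0.2962 tilt 0.11 F [ 0.5  1.1 -0.1] w 14.9 q [ 0.05  0.34  1.79 -0.    1.02 -0.24]
(array([-276.5,   36.6,   77.2]), array([-0.1 ,  0.06, -0.19]))
```

>>> carry_out --pt "-55 7 0 0 0 0 -1" --pt "-110 14 0 0 0 0 -1" --pt "-165 22 20 0 0 0 -1" --pt "-220 29 40 0 0 0 -1" --pt "-276.5 36.6 60 -0.1 0.06 -0.2 -1" --pt "-276.5 36.6 77 -0.1 0.06 -0.2 -1" --pt "-276.5 36.6 77 -0.1 0.06 -0.2 -1"

```text
time: 1.98
position: [0.5746, -0.1187, 0.1432]
tool_rot: [0.594, 0.805, -0.001, -0.003]
ft_force: [-0.6, 1.0, 0.1]
grip_width: 0.0006
```

Run:
```python
from h import *
st(); print(go([.5767,-.1195,.145],.2996))
import cv2
for n in('side','top'):
    c=cam(n)
    p=proj(c,[.5767,-.1195,.118]).astype(int); o=robot.get_obs(); t=proj(c,o['position']); print(n,p,t)
    im=cv2.cvtColor(c['pixels'],cv2.COLOR_RGB2BGR)[p[1]-45:p[1]+35,p[0]-45:p[0]+45]
    cv2.imwrite(f'pics/p_{n}.png',cv2.resize(im,None,fx=5,fy=5,interpolation=cv2.INTER_CUBIC))
a,b=[cv2.imread(f'pics/p_{n}.png') for n in('side','top')]
cv2.imwrite('pics/p.png',np.vstack([a,b])[:, :][:800] if 0 else cv2.resize(np.hstack([a,b]),(800,356)))
```

```text
t 1.98 p [ 574.6 -118.7  143.2] psi 0.2989 tilt 0.34 F [-0.6  1.   0.1] w 0.6 q [-0.39  0.58  1.6   0.    0.97 -0.69]
(array([-1.4,  1.7, -1.8]), array([-0.25, -0.23, -0.04]))
side [305 255] [303.74420073 244.54789639]
top [382 220] [383.67704283 218.82220961]
```

View pics/p.png

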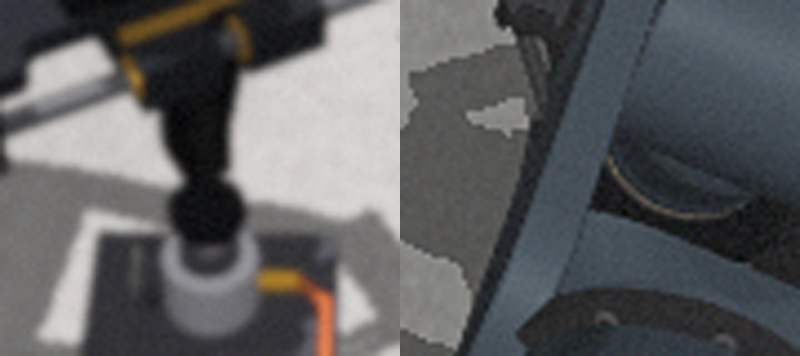

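The side view shows the closed fingertips right above the plunger head. I'll press down now.

>>> carry_out --pt "-1.4 1.7 10 -0.25 -0.2 0 -1" --pt "-1.4 1.7 20 -0.25 -0.2 0 -1" --pt "-1.4 1.7 28 -0.25 -0.2 0 -1" --pt "-1.4 1.7 32 -0.25 -0.2 0 -1" --pt "-1.4 1.7 35 -0.25 -0.2 0 -1" --pt "-1.4 1.7 37 -0.25 -0.2 0 -1"

```text
time: 2.82
position: [0.5776, -0.1182, 0.1088]
tool_rot: [0.593, 0.805, 0.001, 0.001]
ft_force: [-2.1, 3.2, 7.8]
grip_width: 0.0004
```

Run:
```python
from h import *
st()
```

```text
t 2.83 p [ 577.6 -118.2  108.8] psi 0.3007 tilt 0.19 F [-2.1  3.2  7.8] w 0.4 q [-0.39  0.63  1.62  0.    0.89 -0.69]
```

>>> carry_out --pt "0 0 3 0 0 0 -1" --pt "0 0 5 0 0 0 -1" --pt "0 0 6 0 0 0 -1" --pt "0 0 6 0 0 0 -1"

```text
time: 3.32
position: [0.5777, -0.1183, 0.1063]
tool_rot: [0.593, 0.805, 0.001, 0.002]
ft_force: [-5.8, 2.7, 21.4]
grip_width: 0.0004
```

Run:
```python
from h import *
st()
```

```text
t 3.33 p [ 577.7 -118.3  106.3] psi 0.3011 tilt 0.24 F [-5.8  2.7 21.4] w 0.4 q [-0.39  0.63  1.63  0.    0.88 -0.69]
```

Run:
```python
from fit import *
print('bottle base', at(S,337,165,0.0), at(T,203,162,.15), at(T,200,155,.19))
st(); print(go([.5341,.1767,.11],.2996))
```

```text
bottle base [0.71480818 0.27405168 0.        ] [0.69079158 0.25937289 0.15      ] [0.69458827 0.25610177 0.19      ]
t 3.33 p [ 577.7 -118.3  106.3] psi 0.3011 tilt 0.24 F [-5.8  2.7 21.4] w 0.4 q [-0.39  0.63  1.63  0.    0.88 -0.69]
(array([294.6,  45.9,  -4.1]), array([0.21, 0.11, 0.09]))
```

>>> carry_out --pt "0 0 -50 0 0 0 -1" --pt "50 8 -60 0 0 0 -1" --pt "108 17 -60 0 0 0 1" --pt "166 26 -60 0 0 0 1" --pt "224 35 -50 0 0 0 1" --pt "280 44 -30 0.2 0.1 0.1 1" --pt "294.6 46 -15 0.2 0.1 0.1 1" --pt "294.6 46 -5 0.2 0.1 0.1 1"

```text
time: 4.32
position: [0.5338, 0.1772, 0.1098]
tool_rot: [0.593, 0.805, -0.0, 0.0]
ft_force: [0.1, -0.5, 0.5]
grip_width: 0.0527
```

Run:
```python
from h import *
import cv2
st(); print(go([.5341,.1767,.022],.2996))
ims=[]
for n in('side','top'):
    c=cam(n); p=proj(c,[.5341,.1767,.03]).astype(int); print(n,p-[50,50])
    im=cv2.cvtColor(c['pixels'],cv2.COLOR_RGB2BGR)[p[1]-50:p[1]+50,p[0]-50:p[0]+50]
    ims.append(cv2.resize(im,None,fx=4,fy=4,interpolation=cv2.INTER_CUBIC))
cv2.imwrite('pics/c.png',np.hstack(ims))
```

```text
t 4.33 p [533.8 177.2 109.8] psi 0.3017 tilt 0.05 F [ 0.1 -0.5  0.5] w 52.7 q [ 0.12  0.6   1.69 -0.    0.85 -0.18]
(array([-0.5,  0.2, 87.8]), array([-0.04,  0.04,  0.12]))
side [220 138]
top [198 192]
```

View pics/c.png

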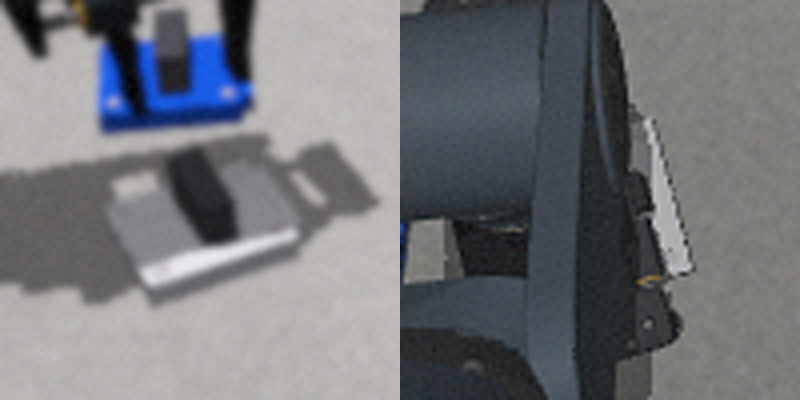

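>>> carry_out --pt "-0.5 0.2 25 0 0 0 1" --pt "-0.5 0.2 50 0 0 0 1" --pt "-0.5 0.2 70 0 0 0.1 1" --pt "-0.5 0.2 84 0 0 0.1 1" --pt "-0.5 0.2 89 0 0 0.1 1" --pt "-0.5 0.2 89 0 0 0.1 1"

```text
time: 5.18
position: [0.5345, 0.1744, 0.0208]
tool_rot: [0.595, 0.804, -0.001, -0.0]
ft_force: [-0.2, 1.0, -1.0]
grip_width: 0.087
```

Run:
```python
from h import *
import cv2
st(); print(go([.5341,.1767,.021],.2996))
ims=[]
for n in('side','top'):
    c=cam(n); p=proj(c,[.5341,.1767,.03]).astype(int); print(n,p-[50,50])
    im=cv2.cvtColor(c['pixels'],cv2.COLOR_RGB2BGR)[p[1]-50:p[1]+50,p[0]-50:p[0]+50]
    ims.append(cv2.resize(im,None,fx=4,fy=4,interpolation=cv2.INTER_CUBIC))
cv2.imwrite('pics/c2.png',np.hstack(ims))
```

```text
t 5.17 p [534.5 174.4  20.8] psi 0.2962 tilt 0.1 F [-0.2  1.  -1. ] w 87.0 q [ 0.12  0.75  1.73 -0.    0.67 -0.18]
(array([ 2.3,  0.3, -0.2]), array([-0.1 ,  0.03, -0.2 ]))
side [220 138]
top [198 192]
```

View pics/c2.png

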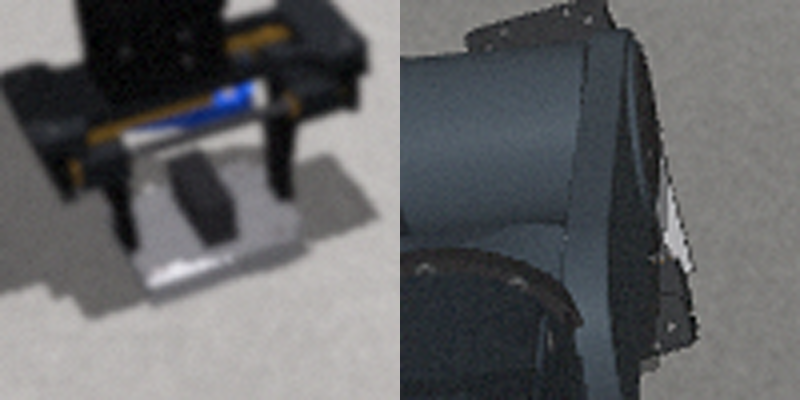

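The fingers straddle the handle, with tips near (125,240) and (285,190) in the zoomed side view. I'll close now.

>>> carry_out --pt "2.3 0.3 0 0 0 -0.2 1" --pt "2.3 0.3 0 0 0 -0.2 -1" --pt "2.3 0.3 0 0 0 -0.2 -1" --pt "2.3 0.3 0 0 0 -0.2 -1" --pt "2.3 0.3 0 0 0 -0.2 -1" --pt "2.3 0.3 0 0 0 -0.2 -1" --pt "2.3 0.3 0 0 0 -0.2 -1" --pt "2.3 0.3 0 0 0 -0.2 -1" --force 45

```text
time: 6.28
position: [0.5343, 0.1771, 0.0212]
tool_rot: [0.593, 0.805, -0.001, 0.0]
ft_force: [-0.7, -0.3, -0.3]
grip_width: 0.0252
```

Run:
```python
from h import *
st()
```

```text
t 6.28 p [534.3 177.1  21.2] psi 0.3002 tilt 0.06 F [-0.7 -0.3 -0.3] w 25.2 q [ 0.12  0.75  1.73 -0.    0.67 -0.18]
```

>>> carry_out --pt "0 0 0 0 0 0 -1" --pt "0 0 0 0 0 0 -1" --pt "0 0 0 0 0 0 -1"

```text
time: 6.65
position: [0.5344, 0.1771, 0.0213]
tool_rot: [0.593, 0.805, -0.0, 0.0]
ft_force: [-0.5, -0.8, 0.1]
grip_width: 0.0215
```

>>> carry_out --pt "0 0 -10 0 0 0 -1" --pt "0 0 -40 0 0 0 -1" --pt "0 0 -80 0 0 0 -1" --pt "0 0 -110 0 0 0 -1" --pt "0 0 -110 0 0 0 -1"

```text
time: 7.28
position: [0.536, 0.1775, 0.1336]
tool_rot: [0.593, 0.805, 0.001, 0.002]
ft_force: [-0.8, 0.0, -3.7]
grip_width: 0.0218
```

Run:
```python
from h import *
st(); c=cam('side','lift.png'); import cv2
cv2.imwrite('pics/lift2.png',cv2.resize(cv2.imread('pics/lift.png')[60:240,190:390],None,fx=3,fy=3,interpolation=cv2.INTER_CUBIC))
```

```text
t 7.28 p [536.  177.5 133.6] psi 0.3003 tilt 0.3 F [-0.8  0.  -3.7] w 21.8 q [ 0.12  0.56  1.67 -0.    0.9  -0.18]
```

View pics/lift2.png

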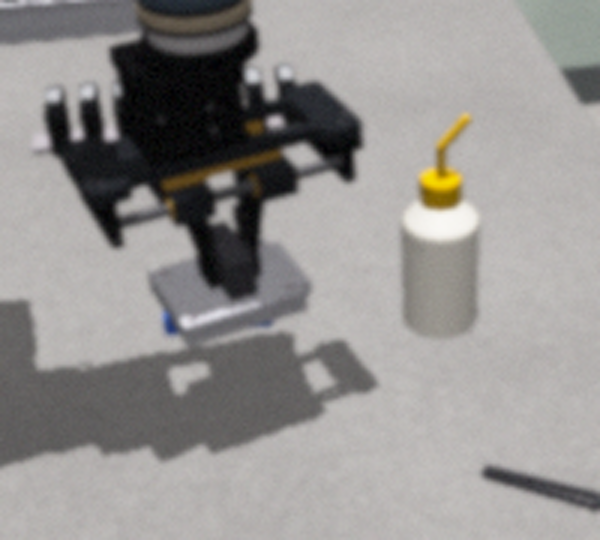

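Run:
```python
from h import *
st(); print(go([.5318,-.2107,.185],-.2165))
```

```text
t 7.33 p [534.5 177.2 131.9] psi 0.3002 tilt 0.08 F [ 0.1 -0.8 -4.3] w 21.5 q [ 0.12  0.57  1.67 -0.    0.9  -0.18]
(array([-369.8, -117.2,  -52.9]), array([ 0.07,  0.04, 29.61]))
```

>>> carry_out --pt "-20 -6 -40 0 0 3 -1" --pt "-70 -22 -53 0 0 8 -1" --pt "-120 -38 -53 0 0 12 -1" --pt "-175 -55 -53 0 0 16 -1" --pt "-230 -73 -53 0 0 20 -1" --pt "-285 -90 -53 0 0 25 -1" --pt "-335 -106 -53 0 0 29.6 -1" --pt "-369.8 -117.2 -53 0 0 29.6 -1"

```text
time: 8.32
position: [0.5304, -0.2126, 0.1827]
tool_rot: [0.78, 0.626, -0.0, -0.001]
ft_force: [0.7, -0.1, -3.6]
grip_width: 0.0217
```

Run:
```python
from h import *
st(); print(go([.5318,-.2107,.125],-.2165))
```

```text
t 8.32 p [ 530.4 -212.6  182.7] psi -0.2188 tilt 0.15 F [ 0.7 -0.1 -3.6] w 21.7 q [-0.58  0.51  1.61 -0.    1.03 -0.36]
(array([ 2.1,  1.1, 57.7]), array([-0.14, -0.04, -0.13]))
```

>>> carry_out --pt "2.1 1.1 20 0 0 0 -1" --pt "2.1 1.1 40 0 0 -0.1 -1" --pt "2.1 1.1 54 -0.1 0 -0.1 -1" --pt "2.1 1.1 58 -0.1 0 -0.1 -1" --pt "2.1 1.1 58 -0.1 0 -0.1 -1"

```text
time: 8.95
position: [0.5318, -0.2104, 0.1244]
tool_rot: [0.779, 0.626, -0.0, -0.001]
ft_force: [-0.1, 0.0, -3.0]
grip_width: 0.0216
```

Run:
```python
from h import *
import cv2,pickle
o=st(); print(go([.5318,-.2107,.110],-.2165))
for n in('side','top'):
    c=cam(n,f'{n}1.png'); pickle.dump(c,open(n+'1.pkl','wb'))
s=cv2.imread('pics/side1.png'); t=cv2.imread('pics/top1.png')
cv2.imwrite('pics/s1z.png',cv2.resize(s[230:390,230:370],None,fx=4,fy=4,interpolation=cv2.INTER_CUBIC))
cv2.imwrite('pics/t1z.png',cv2.resize(t[170:290,340:470],None,fx=5,fy=5,interpolation=cv2.INTER_CUBIC))
```

```text
t 8.95 p [ 531.8 -210.4  124.4] psi -0.2168 tilt 0.1 F [-0.1  0.  -3. ] w 21.6 q [-0.57  0.59  1.66  0.    0.9  -0.36]
(array([-0.3,  0.1, 14.4]), array([-0.08, -0.06, -0.02]))
```

View pics/s1z.png

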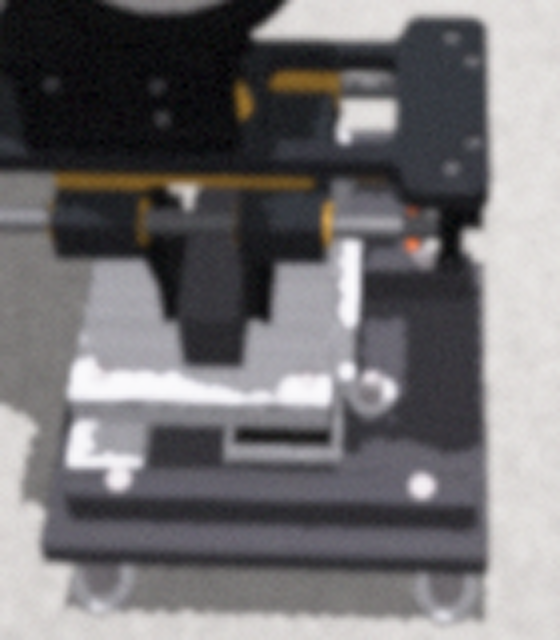

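View pics/t1z.png

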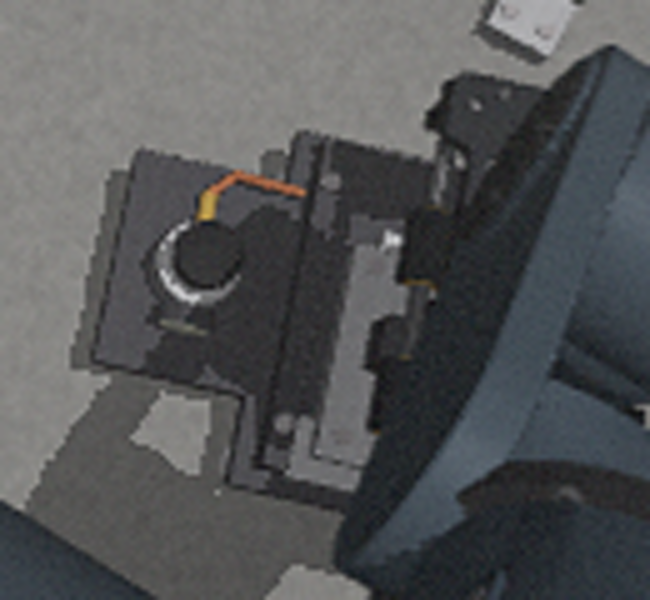

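Run:
```python
from h import *
import pickle
S=pickle.load(open('side1.pkl','rb'));T=pickle.load(open('top1.pkl','rb'))
o=robot.get_obs(); c0=o['position']; psi=-.2168; zb=c0[2]-.0212
def W(x,y,z): c,s=np.cos(psi),np.sin(psi); return [c0[0]+(c*x-s*y)/1e3,c0[1]+(s*x+c*y)/1e3,zb+z/1e3]
for nm,p in [('tail-y top',(-50,-40,17)),('sh-y top',(42,-40,17)),('tail-y bot',(-50,-40,0)),('sh -y bot',(42,-40,0)),('front-y top',(50,-30,17)),('hand top -x-y',(-11,-28,49)),('hand top +x-y',(11,-28,49))]:
    u=proj(S,W(*p)); print('S',nm,((u-[230,230]+.5)*4-.5).round(0))
for nm,p in [('tail+y top',(-50,40,17)),('sh+y top',(42,40,17)),('front+y',(50,30,17))]:
    u=proj(T,W(*p)); print('T',nm,((u-[340,170]+.5)*5-.5).round(0))
psi=-.2165;c0=np.array([.5562,-.2161,0]);zb=0
for nm,p in [('sill near -y',(-82,-43,74)),('sill near +y',(-82,43,74)),('pin',(30,0,73)),('pad+x-y',(19,-30,66)),('pad-x-y',(-25,-30,66))]:
    u=proj(S,W(*p)); v=proj(T,W(*p)); print('nest',nm,((u-[230,230]+.5)*4-.5).round(0),((v-[340,170]+.5)*5-.5).round(0))
```

```text
S tail-y top [ 68. 396.]
S sh-y top [329. 402.]
S tail-y bot [ 74. 422.]
S sh -y bot [330. 428.]
S front-y top [353. 377.]
S hand top -x-y [174. 317.]
S hand top +x-y [237. 318.]
T tail+y top [317. 454.]
T sh+y top [358. 241.]
T front+y [385. 229.]
nest sill near -y [ 64. 472.] [479. 519.]
nest sill near +y [101. 276.] [286. 474.]
nest pin [370. 377.] [429. 250.]
nest pad+x-y [339. 457.] [486. 290.]
nest pad-x-y [222. 455.] [468. 386.]
```

The cover hovers level at (200,400) in the zoomed side view, and the cover and nest show the same small offsets from prediction. I take the lateral fit to be within about 1 mm, so I'll lower it onto the sill.

>>> carry_out --pt "-0.3 0.1 10 0 0 0 -1" --pt "-0.3 0.1 20 0 0 0 -1" --pt "-0.3 0.1 25 0 0 0 -1" --pt "-0.3 0.1 28 0 0 0 -1" --pt "-0.3 0.1 30 0 0 0 -1" --pt "-0.3 0.1 31 0 0 0 -1" --pt "-0.3 0.1 31 0 0 0 -1"

```text
time: 9.93
position: [0.5325, -0.2111, 0.0952]
tool_rot: [0.779, 0.627, 0.0, 0.0]
ft_force: [-1.1, 1.2, 3.8]
grip_width: 0.022
```

Run:
```python
from h import *
o=st(); print(o['moment'].round(2),go([.5318,-.2107,.095],-.2165))
```

```text
t 9.93 p [ 532.5 -211.1   95.2] psi -0.2166 tilt 0.05 F [-1.1  1.2  3.8] w 22.0 q [-0.57  0.63  1.67  0.    0.83 -0.36]
[ 0.11  0.58 -0.03] (array([ 0.3, -0.8,  0.2]), array([ 0.05, -0.  , -0.01]))
```

Contact is at TCP z = 95.2 mm, exactly as predicted. I'll slide the cover to about 7 mm short of the pin.

>>> carry_out --pt "0.2 1.5 1.2 0 0 0 -1" --pt "0.3 4 1.2 0 0 0 -1" --pt "0.3 7 1.2 0 0 0 -1" --pt "0.3 10 1.2 0 0 0 -1" --pt "0.3 13 1.2 0 0 0 -1" --pt "0.3 15.5 1.2 0 0 0 -1" --pt "0.3 17.5 1.2 0 0 0 -1" --pt "0.3 17.5 1.2 0 0 0 -1"

```text
time: 10.92
position: [0.5472, -0.2138, 0.0947]
tool_rot: [0.779, 0.627, -0.001, -0.002]
ft_force: [-5.3, 0.7, 8.2]
grip_width: 0.0219
```

Run:
```python
from h import *
o=st(); print(o['moment'].round(2),go([.5562,-.2161,.095],-.2165))
import cv2
c=cam('side','side2.png')
cv2.imwrite('pics/s2z.png',cv2.resize(cv2.imread('pics/side2.png')[230:390,230:370],None,fx=4,fy=4,interpolation=cv2.INTER_CUBIC))
```

```text
t 10.93 p [ 547.2 -213.8   94.7] psi -0.2157 tilt 0.28 F [-5.3  0.7  8.2] w 21.9 q [-0.56  0.65  1.63 -0.    0.86 -0.35]
[ 0.21  1.66 -0.06] (array([-0.3,  9.3, -0.3]), array([-0.27, -0.03,  0.04]))
```

View pics/s2z.png

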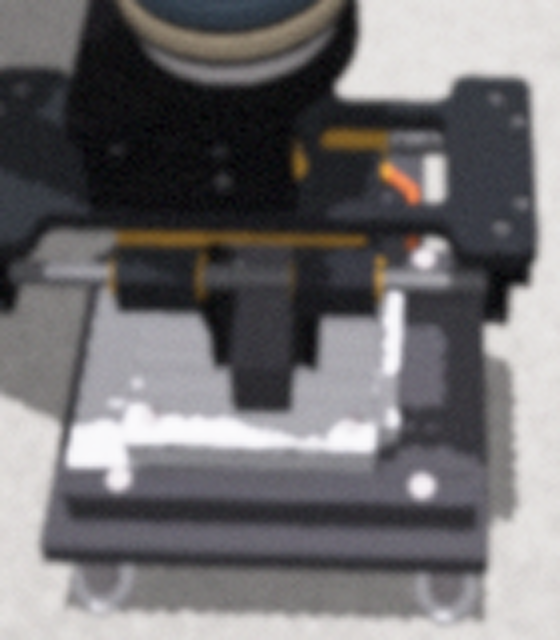

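>>> carry_out --pt "-0.2 3 0.5 -0.2 0 0 -1" --pt "-0.2 4 0.5 -0.2 0 0 -1" --pt "-0.2 5 0.5 -0.2 0 0 -1" --pt "-0.2 5 0.5 -0.2 0 0 -1"

```text
time: 11.48
position: [0.5501, -0.2144, 0.0947]
tool_rot: [0.779, 0.627, -0.001, -0.003]
ft_force: [-3.9, 1.4, 5.2]
grip_width: 0.0214
```

Run:
```python
from h import *
o=st(); print(o['moment'].round(2),go([.5562,-.2161,.095],-.2165))
```

```text
t 11.47 p [ 550.1 -214.4   94.7] psi -0.2149 tilt 0.33 F [-3.9  1.4  5.2] w 21.4 q [-0.56  0.65  1.62 -0.    0.87 -0.34]
[ 0.15  1.4  -0.  ] (array([-0.4,  6.3, -0.4]), array([-0.33, -0.05,  0.09]))
```

It is now about 6 mm short, at z = 94.7 mm and still down on the sill. I'll continue toward the pin with light downward pressure.

>>> carry_out --pt "-0.4 3 0.5 -0.3 0 0 -1" --pt "-0.4 5 0.7 -0.3 0 0 -1" --pt "-0.4 6.5 1 -0.3 0 0 -1" --pt "-0.4 7.5 1.5 -0.3 0 0 -1" --pt "-0.4 7.5 2 -0.3 0 0 -1"

```text
time: 12.1
position: [0.5576, -0.2165, 0.0922]
tool_rot: [0.779, 0.627, 0.0, -0.0]
ft_force: [0.1, -0.2, -3.8]
grip_width: 0.0217
```

Run:
```python
from h import *
o=st(); print(o['moment'].round(2),go([.5562,-.2161,.095],-.2165))
```

```text
t 12.1 p [ 557.6 -216.5   92.2] psi -0.2149 tilt 0.06 F [ 0.1 -0.2 -3.8] w 21.7 q [-0.56  0.66  1.61  0.    0.87 -0.34]
[-0.12  0.06  0.04] (array([ 0.1, -1.4, -2.8]), array([-0.03, -0.06,  0.09]))
```

The force is back to weight only and the underside sits below the pin top, so the bore is over the pin. I'll lower gently.

>>> carry_out --pt "0 -0.5 2 0 0 0 -1" --pt "0 -0.8 4 0 0 0 -1" --pt "0 -0.8 5 0 0 0 -1" --pt "0 -0.8 5 0 0 0 -1"

```text
time: 12.6
position: [0.5567, -0.2162, 0.0873]
tool_rot: [0.779, 0.627, 0.0, -0.001]
ft_force: [-0.4, 1.3, -2.0]
grip_width: 0.0219
```

Run:
```python
from h import *
o=st(); print(o['moment'].round(2),go([.5562,-.2161,.0812],-.2165))
```

```text
t 12.6 p [ 556.7 -216.2   87.3] psi -0.215 tilt 0.07 F [-0.4  1.3 -2. ] w 21.9 q [-0.56  0.67  1.61  0.    0.86 -0.34]
[-0.04  0.16 -0.01] (array([ 0. , -0.5,  6.1]), array([-0.03, -0.06,  0.09]))
```

>>> carry_out --pt "0 0 3 0 0 0 -1" --pt "0 0 5 0 0 0 -1" --pt "0 0 7 0 0 0 -1" --pt "0 0 9 0 0 0 -1" --pt "0 0 10 0 0 0 -1" --pt "0 0 10 0 0 0 -1"

```text
time: 13.35
position: [0.5567, -0.2162, 0.0812]
tool_rot: [0.779, 0.627, 0.0, 0.0]
ft_force: [-5.9, 4.3, 23.0]
grip_width: 0.0219
```

Run:
```python
from h import *
o=st(); print(o['moment'].round(2),go([.5562,-.2161,.0812],-.2165))
```

```text
t 13.35 p [ 556.7 -216.2   81.2] psi -0.2146 tilt 0.03 F [-5.9  4.3 23. ] w 21.9 q [-0.56  0.68  1.62  0.    0.85 -0.34]
[ 0.51  1.33 -0.05] (array([-0. , -0.5,  0. ]), array([ 0.02, -0.02,  0.11]))
```

Run:
```python
from h import *
import cv2
c=cam('side','side3.png'); st()
o=robot.get_obs(); c0=o['position']; psi=-.215; zb=.060
im=cv2.resize(cv2.imread('pics/side3.png')[230:390,230:370],None,fx=4,fy=4,interpolation=cv2.INTER_CUBIC)
for p in [(-50,-40,17),(42,-40,17),(-50,40,17),(11,-28,49),(-11,-28,49),(50,-30,17)]:
    a,s=np.cos(psi),np.sin(psi); w=[c0[0]+(a*p[0]-s*p[1])/1e3,c0[1]+(s*p[0]+a*p[1])/1e3,zb+p[2]/1e3]
    u=((proj(c,w)-[230,230]+.5)*4-.5); print(p,u.round()); cv2.circle(im,tuple(int(k) for k in u),4,(0,0,255),1)
cv2.imwrite('pics/s3z.png',im)
```

```text
t 13.4 p [ 556.7 -216.2   81.2] psi -0.2146 tilt 0.03 F [-7.2  3.9 22.4] w 22.1 q [-0.56  0.68  1.62  0.    0.85 -0.34]
(-50, -40, 17) [151. 463.]
(42, -40, 17) [401. 469.]
(-50, 40, 17) [178. 279.]
(11, -28, 49) [315. 390.]
(-11, -28, 49) [254. 388.]
(50, -30, 17) [423. 444.]
```

View pics/s3z.png

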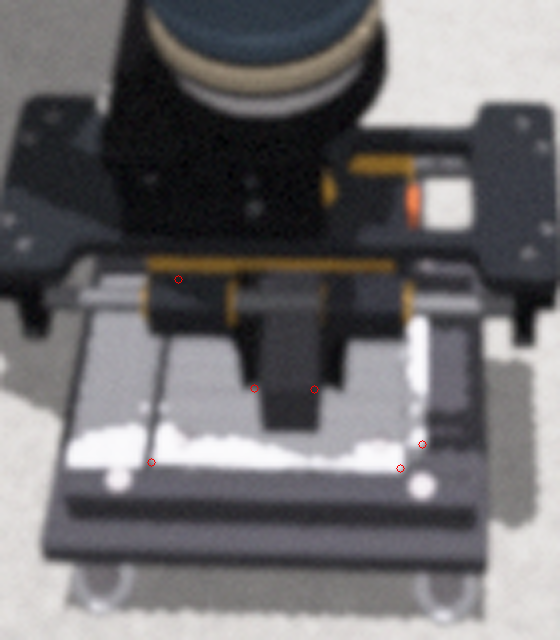

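The cover sits level between the rails, with a thin dark gap to the sill near (155,400), and its corners match the projected pose of a seated cover. I'm handing it in.

Run:
```python
from h import *
print(robot.hand_in()); st()
```

```text
the job is handed in; nothing more can be done
None
the job is handed in; nothing more can be done
```

The job is handed in, with the cover fully home on the pin and the gripper still holding it down. The hand-in gives no verdict, so this rests on my own readings.

- **Plunger:** I pressed it with the closed fingers until it hit its stop. The fingertips were at z = 106.3 mm (106 expected), and the force rose to 21 N against the 10 N spring.
- **Placing and sliding:** I gripped the cover by its handle at 45 N and set it level on the sill about 24 mm short of the pin. Contact came at the expected height. I then slid it along under light downward force; it stayed at sill height while about 9 mm and then 6 mm short, and then dropped onto the pin.
- **Pressed home:** I pressed until the underside was at deck height, by the tool height (81.2 mm) and the 21.2 mm grasp offset. The wrist force was about 22–23 N upward, clearly more than the spring pad alone would give. Tool tilt was below 0.1°, and the grip was still at handle width.
- **Final picture:** The last side view shows the cover level between the rails with a narrow gap to the sill. The job took about 13.4 s of the 53 s allowed.

**Disagreements:** The two cameras differed by about 1–2 mm on the nest's position. Seen from the side, the seated cover was offset from its computed place by about 1 mm, as at the earlier hover check. A sideways force of about 7–8 N remained at the end, probably the bore bearing on the pin. I did not re-check the bystanders, but no move came near them.

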